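Prick the nail marks and hold a stacked heel in the nailing jig

ROBOT

A 6-joint arm with a two-finger parallel gripper is mounted at the origin on the work surface; the furniture and walls round the work are solid. World frame = base frame: x ahead of the robot, y to its left, z up, the work surface at z = 0. Lengths are in m, angles in degrees, forces in N, time in s.
With the tool pointing down it reaches from about 0.25 to 0.725 m from the base axis. Payload 9.7 kg.
Tool frame: the origin (TCP) lies at the very end of the fingers, on their centre line; the grasp point (between the pads) lies 19 mm behind it; y points along the fingers, x is the direction in which the jaws open and shut, and the axes are right-handed (so a half turn about y gives the same grasp; the last joint's range is limited). The gripper opens to 85 mm and grips with 20 to 120 N. Pads are 22 mm wide; open, the fingers measure 114 mm over their backs; the gripper's body (76 mm by 85 mm) begins 54 mm behind the grasp point. The pads swing forward as they close: fully open they stand 13 mm farther back than shut.
Start: joints at [-69.156, 4.979, 10.078, 95.1, 0, 90], TCP at [0.196, -0.514, 0.231] pointing down, gripper open.
Joint ranges: [-179.16, 179.16], [-48.56, 103.87], [-65.8, 70.77], [-126.05, 130.52], [-82.76, 87.17], [-180, 180]. Speed limits (degrees/s): [127.2, 127.2, 147.25, 180, 180, 180].

INTERFACE

Orientations are given as [roll, pitch, yaw] about the fixed x, y, z axes, in that order (R = Rz(yaw) Ry(pitch) Rx(roll)).
In Python, from workcell import bot gives the robot as it stands.
- The arm moves only by the shell command python3 -m jog 'ROWS' [FORCE]. ROWS is JSON, a list of rows, each a list of 7 numbers: the closure, from 0 (fully open) to 1 (shut), then the shift along the world's x, y, z in units of 25 mm (1.0 is 25 mm), then the turn, a rotation vector about the world's x, y, z in units of 5 degrees (1.0 is 5 degrees). A call has 1 to 5 rows; each row is the pose to reach, as a shift and turn from the pose commanded when the call began; what a row does not reach only later rows make up. A row lasts 1/10 s, in which the tool goes at most 50 mm and 8.59 degrees, less where a joint would pass 70% of its speed; a pose out of reach is approached as far as the arm can. A call with a gripper value outside its range is refused whole. The fingers move at their own pace and stop on an object; FORCE is the grip in N (left out, the last holds). Time passes only in rows, so rows that repeat a pose let the fingers close. It gives the time, the measured TCP pose, the force and the opening at its end, in the units of the state.
- bot.get_obs(): the state, without advancing time (a new reading comes with each control period).
- bot.camera(name): name is "scene" or "side" or "wrist"; returns (picture, depth): 420x560x3 uint8, red, green, blue; 420x560 float32, m along the optical axis (not along the pixel's ray), 0 where there is no reading.
- bot.camera_model(name): a dict with "fx", "fy", "cx", "cy" (pixels), "k1" (the pictures are not rectified: a ray, as slopes to the right and down, at radius r is drawn at 1 + k1 r^2 times it, then the intrinsics apply), "rvec" (rotation vector, rad) and "tvec" (3), from world to camera coordinates, as OpenCV has them; the wrist camera has in their place "tool_from_camera" (4x4, takes a point from camera to tool coordinates, whose origin is the TCP and whose axes are the tool frame's). Camera axes: x right, y down, z forward; pixel columns grow to the right and rows downward; lengths in m; the calibration is good to about 2 mm. A picture is of the moment at which its call begins: read the wrist's pose just before it. camera_model takes no time and is no camera call.
- bot.job_done(): hands the job in, once; it reports no verdict.
Trained networks look in the newest picture that a camera, given by its name, has taken for a name from the list of things; names that differ only in an ending like _2 or _b are one class to them, and where a whole thing is asked for, a point or a joint stands for the part that bears it (a point fixed in the world has none). Each returns a list of dicts, best first, with "conf" (0 to 1); they miss things now and then, are a little off and sometimes report something else, mostly with a low value. They report only what shows in the picture. A call takes as long as a camera call.
- bot.regions_of(camera, label): "pixels" (420x560 bool, what is visible of it) and "point" ([row, column] in pixels, amid what is visible of it).
The state is a dict: "time": time; "q": joint angles; "qd": joint speeds; "joint_efforts": joint torques, N m; "ee_pos": TCP position; "tcp_rot": TCP orientation; "wrist_force": force on the tool from outside, world axes, zero at the start; "torque": the same for the moment, N m; "opening": finger opening in m.
Only numpy, scipy, OpenCV 4.12 (cv2) and the standard library are available. Lean on these libraries where they do the work, as an engineer would, in place of code of your own. Each camera call takes 0.05 s, during which the arm holds its last target. There are 200 camera calls.

TASK

A stacked leather heel is to be nailed and the shoemaker needs a third hand. With the red awl, prick the two white nail marks on top of the heel, in the order they will be nailed (first the one near its rounded back, then the one near its straight front), and stand the awl back in a hole of the awl block. Then set the heel flat on the bed of the nailing jig, square to it, rounded back centred in the V of the sprung jaw, press until the jaw's pointer lies in the green field (never as far as the jaw goes), and finish while still holding it pressed like that; leave the hammer, the nail tin, the finished heel, the thread spool and the other awls where they are.

Things in the scene. Friction and masses are not known exactly. Their poses are not given: they have to be found in the camera images.
- heel: Brown stacked-leather heel, six visible layers, D-shaped seen from above: 46 mm wide, 53 mm long, 42 mm tall, 0.09 kg, standing loose on the bench. Origin: underside, on the axis of its round back (radius 23 mm). +x to the back (ends 23 mm away), -x to the straight front face (30 mm away), z up. The sides are parallel and 46 mm apart from the origin to the front face: grasp there from above.
- mark_back (a point): White nail mark, 6 mm across, on the heel's top face near its round back: 11 mm behind (+x) the heel's origin, on its centre line, 42 mm up.
- mark_front (a point): White nail mark, 6 mm across, on the heel's top face near its straight front: 15 mm in front (-x) of the heel's origin, on its centre line, 42 mm up.
- awl_red: Awl with a round red handle, 118 mm long, 0.05 kg, upright in the awl block. Origin: its point; z runs up to the handle's end. Handle from 36 to 118 mm above the point, thickest 26 mm; grasp it about 80 mm above the point. Ferrule 9 mm thick from 10 to 36 mm, point 3.6 mm thick below.
- awl_block: Wooden awl block fixed to the bench, 150 x 55 mm, 45 mm tall. Origin: middle of its underside; y runs along its length. Five holes 11 mm square and 37 mm deep at y = -56, -28, 0, 28, 56 mm. Red and dark-brown awl stand at -56 and 0 (either way round), the yellow one at 56. A standing awl's point is 9 mm above the bench. Grasp with the fingers closing along the block's x.
- jig: Heel-nailing jig fixed to the bench: grey bed 190 x 120 mm, 12 mm thick, green spring housing (top 52 mm above the bench) at its far end. Origin: middle of the bed's underside; +x points to the housing, away from the robot. Its turn about the vertical varies. The front 60 mm of the bed and the place before the V are clear.
- jaw (a joint): Travel in m of the sprung steel V-jaw along the jig's +x: 0 free, 0.016 at its end. Spring: 4 N to start it moving, then 1.2 N per mm (8.8 N at 4 mm, 17.2 N at 11 mm). A red pointer at its right side runs over an ivory scale whose green field spans 4 to 11 mm.
- v_seat (a point): On the bed's top (12 mm above the bench) in the jaw's centre line, moving with the jaw; axes as the jig's. A heel seated in the V has its origin here. Cork-faced flanks at 45 degrees, from 28 mm either side to 6.5 mm either side; the horns' tips are 4 mm beyond this point (+x) and 36 mm either side at most; jaw top 35 mm above the bed.
- hammer: Shoemaker's hammer with a brown handle, 265 x 108 x 33 mm, lying at the far right. Origin: middle of its underside. Leave it alone.
- nail_tin: Flat blue tin, 70 x 102 x 30 mm, beyond the heel. Origin: middle of its underside. Leave it alone.
- finished_heel: A heel of the same size with a black rubber top and brass nail heads, beyond the work. Origin as the heel's. Leave it alone.
- spool: Wooden spool with black thread, 45 mm across and 50 mm tall, standing between heel and robot. Origin: middle of its underside. Leave it alone.
- awl_dark: Awl with a dark brown handle, 126 mm long, in the awl block. Origin: its point. Leave it alone.
- awl_yellow: Awl with a yellow handle, 141 mm long, in the far end of the awl block. Origin: its point. Leave it alone.

How it is judged (in metres and radians):
On the way, in this order (a step that is already met when the one before it is completed fails the run):
1. the red awl's point is pressed on the mark near the heel's round back (distance between awl_red and mark_back below 0.005 m and contact force between awl_red and heel above 0.8 N and contact force between the fingers and awl_red above 1 N), for 0.1 s.
2. the red awl's point is pressed on the mark near the heel's straight front (distance between awl_red and mark_front below 0.005 m and contact force between awl_red and heel above 0.8 N and contact force between the fingers and awl_red above 1 N), for 0.1 s.
3. the red awl stands in a hole of the awl block, let go (height (world z) of awl_red below 0.016 m and angle between awl_red's own z axis and vertical below 0.12 rad and y of awl_red in the frame of awl_block between -0.066 and 0.066 m and x of awl_red in the frame of awl_block between -0.008 and 0.008 m and contact force between the fingers and awl_red below 0.05 N), for 0.2 s.
At the end, for the whole second after the job is handed in: Gripper holds the heel in the V: jaw pushed in 4 to 11 mm by the heel (green field, about 9 to 17 N), heel within 4 mm of the V's centre line, square within 0.1 rad, flat on the bed (3 mm, 0.06 rad), still. Red awl upright in a hole of the awl block, let go (all of step 3 and value of joint jaw between 0.004 and 0.011 m and contact force between heel and jaw above 5 N and contact force between the fingers and jaw below 0.1 N and contact force between the fingers and heel above 3 N and x of heel in the frame of v_seat between -0.006 and 0.003 m and y of heel in the frame of v_seat between -0.004 and 0.004 m and z of heel in the frame of v_seat between -0.002 and 0.003 m and angle between heel's own z axis and vertical below 0.06 rad and angle between the x axis of heel and the x axis of jig, either way round below 0.1 rad and linear speed of heel below 0.01 m/s); the arm keeps its last pose, push and grip.
It fails at once if the jaw is driven to the end of its travel (value of joint jaw above 0.015 m).
It fails at once if a bystander is moved by more than 25 mm (distance of any of hammer, nail_tin, finished_heel, spool, awl_dark, awl_yellow from where it was at the start of the episode above 0.025 m).
It also fails if it takes over 64 s, if anything falls off the work surface, if the arm or the gripper's body presses on something with over 40 N, if the wrist force passes 120 N, or if a joint passes its speed limit or range.

## Working session

There is one attempt and no reset: what is moved stays moved. The work goes in short steps, Python scripts to look and compute and a shell command to move; the robot and the scene stay as the last step left them, time stands still between calls to the robot, and variables do not carry over. Pictures are saved under pics/ and viewed, about 8 in all and at most 12, crops included, and the job is handed in when it is done.

```bash
ls; mkdir -p pics; cat > h.py <<'E'
import numpy as np, cv2
from scipy.spatial.transform import Rotation as R
from workcell import bot
def cam_pose(name):
    m=bot.camera_model(name)
    K=np.array([[m["fx"],0,m["cx"]],[0,m["fy"],m["cy"]],[0,0,1]])
    D=np.array([m["k1"],0,0,0,0.])
    if "rvec" in m:
        Rw=R.from_rotvec(np.ravel(m["rvec"])).as_matrix(); t=np.ravel(m["tvec"])
        T=np.eye(4); T[:3,:3]=Rw.T; T[:3,3]=-Rw.T@t
    else:
        o=bot.get_obs(); W=np.eye(4); W[:3,:3]=R.from_euler('xyz',o["tcp_rot"],degrees=True).as_matrix(); W[:3,3]=o["ee_pos"]
        T=W@np.array(m["tool_from_camera"])
    return K,D,T
def cloud(name, path=None):
    K,D,T=cam_pose(name)
    im,d=bot.camera(name)
    if path: cv2.imwrite(path,im[:,:,::-1])
    v,u=np.mgrid[0:420,0:560]
    # model: ray r drawn at (1+k1 r^2)
    n=cv2.undistortPoints(np.stack([u,v],-1).reshape(-1,1,2).astype(float),K,D).reshape(420,560,2)
    P=np.dstack([n*d[...,None],d])@T[:3,:3].T+T[:3,3]
    P[d==0]=np.nan
    return im,P
def ray(name,uv,z):
    K,D,T=cam_pose(name)
    n=cv2.undistortPoints(np.array(uv,float).reshape(-1,1,2),K,D).reshape(-1,2)
    d=np.c_[n,np.ones(len(n))]@T[:3,:3].T
    return T[:3,3]+d*((z-T[2,3])/d[:,2])[:,None]
E
python3 - <<'E'
from h import *
print(bot.get_obs())
C={}
for c in ("scene","side"):
    im,P=cloud(c,f"pics/{c}0.png")
    for l in ("heel","awl_red","awl_block","jig","jaw","mark_back","spool","awl_dark"):
        for r in bot.regions_of(c,l)[:2]:
            q=P[r["pixels"]]; q=q[~np.isnan(q[:,0])]
            if len(q): print(c,l,round(r["conf"],2),np.round(r["point"]),len(q),np.round(np.percentile(q,2,0),3),np.round(np.median(q,0),3),np.round(np.percentile(q,98,0),3))
a=cv2.imread("pics/scene0.png");b=cv2.imread("pics/side0.png")
E
```

```text
pics
{'time': 0.0, 'q': array([-6.91555141e+01,  5.01169354e+00,  1.00342208e+01,  9.50970795e+01,
        5.91584441e-04,  9.00012978e+01]), 'qd': array([ 0.13301157, -0.01721652,  0.09407221, -0.05305788,  0.17041071,
       -0.03846636]), 'joint_efforts': array([ 7.39480365e-04, -5.20386350e+01,  4.64807189e+01,  1.62585871e-02,
        1.77714778e-04, -1.08005474e-05]), 'ee_pos': array([ 0.19563545, -0.51380359,  0.23057526]), 'tcp_rot': array([-8.99994101e+01,  7.45522779e-02, -6.91568119e+01]), 'wrist_force': array([-0.99093198, -0.1113069 , -0.74290192]), 'torque': array([-0.00221965, -0.02074513,  0.01736653]), 'opening': 0.08564153522622649}
scene heel 0.88 [217. 235.] 747 [ 0.525 -0.094 -0.001] [ 0.531 -0.076  0.027] [ 0.615 -0.049  0.042]
scene heel 0.65 [193. 220.] 533 [ 0.626 -0.006 -0.002] [0.638 0.018 0.026] [0.7   0.048 0.042]
scene awl_red 0.51 [174. 299.] 242 [ 0.64  -0.186  0.045] [ 0.654 -0.179  0.097] [ 0.712 -0.16   0.126]
scene jig 0.72 [261. 307.] 5387 [ 0.37  -0.334  0.002] [ 0.465 -0.274  0.012] [ 0.54  -0.195  0.055]
scene jaw 0.94 [244. 317.] 964 [ 0.459 -
[... 762 characters left out ...]
ide jig 0.9 [255. 280.] 4865 [ 0.375 -0.338  0.003] [ 0.472 -0.292  0.013] [ 0.549 -0.201  0.056]
side jaw 0.86 [243. 287.] 882 [ 0.46  -0.308  0.015] [ 0.483 -0.291  0.038] [ 0.52  -0.239  0.048]
side mark_back 0.91 [204. 263.] 677 [ 0.527 -0.096  0.   ] [ 0.544 -0.088  0.028] [ 0.585 -0.049  0.043]
side spool 0.88 [218. 193.] 630 [ 0.372 -0.1    0.001] [ 0.389 -0.091  0.031] [ 0.412 -0.059  0.051]
side spool 0.23 [185. 280.] 494 [ 0.628 -0.008  0.   ] [0.646 0.011 0.027] [0.721 0.072 0.043]
side awl_dark 0.8 [188. 311.] 392 [ 0.592 -0.196  0.049] [ 0.599 -0.191  0.092] [ 0.608 -0.18   0.133]
side awl_dark 0.2 [204. 264.] 679 [ 0.527 -0.096  0.   ] [ 0.543 -0.087  0.027] [0.593 0.026 0.043]
```

View pics/scene0.png

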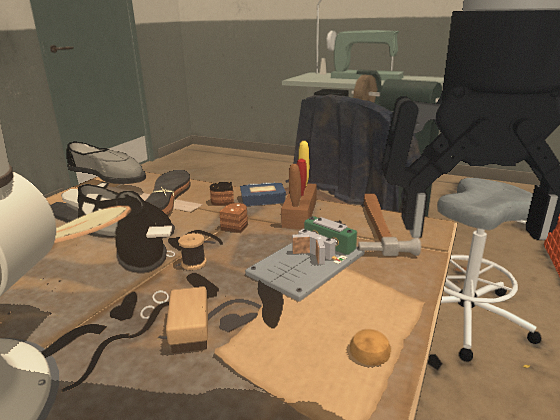

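View pics/side0.png

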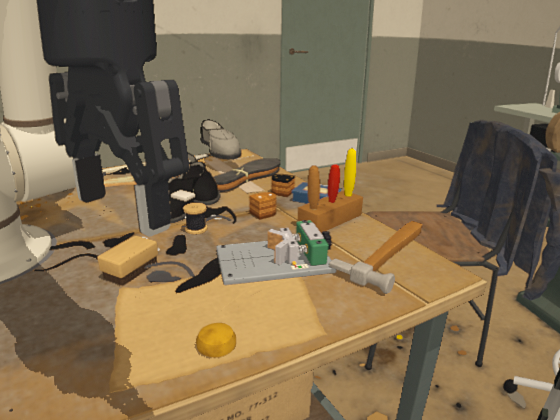

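The heel is near (0.56,-0.07). The red awl at (0.655,-0.18) is the middle one, with dark at (0.60,-0.19) and yellow beyond it. The jig is near (0.46,-0.27). I'll move the wrist camera over the work next.

```bash
python3 -c "
from workcell import bot
print(bot.camera_model('wrist'))"
python3 -m jog '[[0,1.2,1.2,0.8,0,0,-0.5],[0,2.4,2.4,1.6,0,0,-1],[0,3.6,3.6,2.4,0,0,-1.5],[0,4.8,4.8,3.2,0,0,-2],[0,6,6,4,0,0,-2.5]]'
python3 -m jog '[[0,1.2,1.2,0,0,0,0],[0,2.4,2.4,0,0,0,0],[0,3.6,3.6,0,0,0,0],[0,4.8,4.8,0,0,0,0],[0,5,6,0,0,0,0]]'
python3 -m jog '[[0,0,0,0,0,0,0],[0,0,0,0,0,0,0]]'
python3 - <<'E'
from h import *
im,P=cloud("wrist","pics/w0.png")
for l in ("heel","awl_red","awl_block","jig","jaw","mark_back","mark_front","v_seat"):
    for r in bot.regions_of("wrist",l)[:2]:
        q=P[r["pixels"]]; q=q[~np.isnan(q[:,0])]
        if len(q): print(l,round(r["conf"],2),np.round(r["point"]),len(q),np.round(np.percentile(q,2,0),3),np.round(np.median(q,0),3),np.round(np.percentile(q,98,0),3))
E
```

```text
{'fx': 300.29894195544057, 'fy': 300.29894195544057, 'cx': 274.7764255373496, 'cy': 210.4480530734738, 'k1': -0.030987545198839322, 'tool_from_camera': array([[ 9.99999536e-01,  7.13914237e-04,  6.46953715e-04,
        -1.44425967e-04],
       [-4.28187170e-04, -2.72211936e-01,  9.62237226e-01,
        -1.40779386e-01],
       [ 8.63063378e-04, -9.62237056e-01, -2.72211504e-01,
         6.90411149e-02],
       [ 0.00000000e+00,  0.00000000e+00,  0.00000000e+00,
         1.00000000e+00]])}
time: 1.4
ee_pos: [0.3465, -0.3626, 0.3323]
tcp_rot: [-90.0, -0.0, -81.8]
wrist_force: [0.1, 0.1, -0.6]
opening: 0.0852
time: 1.9
ee_pos: [0.4729, -0.2124, 0.33]
tcp_rot: [-90.0, 0.1, -81.6]
wrist_force: [0.2, -0.2, 0.4]
opening: 0.0854
time: 2.1
ee_pos: [0.4709, -0.2136, 0.3314]
tcp_rot: [-90.0, -0.0, -81.6]
wrist_force: [-0.3, -0.1, 0.6]
opening: 0.0855
heel 0.94 [101. 182.] 1495 [ 0.529 -0.095 -0.002] [ 0.552 -0.074  0.04 ] [ 0.577 -0.048  0.042]
awl_red 0.83 [ 19. 264.] 568 [ 0.648 -0.183  0.064] [ 0.653 -0.174  0.11 ] [ 0.661 -0.162  0.126]
jig 0.92 [172. 308.] 9425 [ 0.381 -0.325  0.008] [ 0.481 -0.262  0.011] [ 0.566 -0.196  0.054]
jaw 0.76 [168. 318.] 1180 [ 0.464 -0.302  0.01 ] [ 0.494 -0.271  0.045] [ 0.519 -0.235  0.047]
mark_back 0.8 [100. 186.] 1446 [ 0.528 -0.094  0.004] [ 0.551 -0.074  0.04 ] [ 0.577 -0.049  0.042]
mark_front 0.88 [103. 181.] 1417 [ 0.529 -0.094  0.005] [ 0.552 -0.074  0.04 ] [ 0.576 -0.049  0.042]
v_seat 0.67 [168. 314.] 1285 [ 0.462 -0.305  0.009] [ 0.493 -0.271  0.045] [ 0.52  -0.234  0.047]
```

View pics/w0.png

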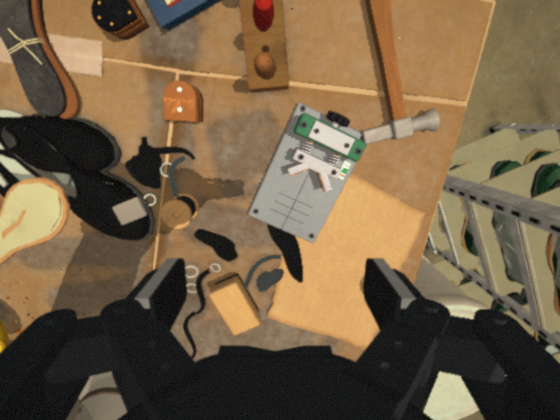

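This view shows the heel at (182,101) with both marks, the red awl at (264,12), and the jig at (308,172) turned slightly. I'll fit the poses from it.

```bash
cat >> h.py <<'E'
def cen(P,m,zlo,zhi):
    q=P[m&(P[...,2]>zlo)&(P[...,2]<zhi)]
    return q
def rect(q):
    (c,s,a)=cv2.minAreaRect((q[:,:2]*1000).astype(np.float32)); return np.round(c,1),np.round(s,1),round(a,1)
def whites(im,P,mask,zlo=.036,zhi=.047):
    """white blobs on heel top: world xy"""
    hsv=cv2.cvtColor(im,cv2.COLOR_RGB2HSV)
    k=cv2.dilate(mask.astype(np.uint8),np.ones((3,3)))>0
    w=(hsv[...,1]<90)&(hsv[...,2]>150)&k
    n,L,st,ce=cv2.connectedComponentsWithStats(w.astype(np.uint8),connectivity=8)
    return [(st[i,4],np.round(ce[i],1)) for i in range(1,n) if st[i,4]>2]
E
python3 - <<'E'
from h import *
im,P=cloud("wrist","pics/w1.png")
r=bot.regions_of("wrist","heel")[0]["pixels"]
q=cen(P,r,.038,.046); print("heel",rect(q),len(q))
for n,c in whites(im,P,r): print(n,c,ray("wrist",[c],.042)[0].round(4))
j=bot.regions_of("wrist","jig")[0]["pixels"]
q=cen(P,j,.009,.015); print("bed",rect(q))
q=cen(P,j,.050,.056); print("housing",rect(q))
jm=bot.regions_of("wrist","jaw")[0]["pixels"]
q=cen(P,jm,.043,.050); print("jaw",rect(q))
b=(P[...,2]>.042)&(P[...,2]<.049)&(P[...,0]>.56)&(P[...,1]<-.13)&(P[...,1]>-.24)&~j
q=P[b]; print("block",rect(q),len(q))
big=lambda y,x,h,w:cv2.resize(im[y:y+h,x:x+w,::-1],(400,400),interpolation=cv2.INTER_CUBIC)
cv2.imwrite("pics/c1.png",np.hstack([big(70,150,65,65),big(95,245,120,120)]))
E
```

```text
heel (array([553.3, -69.5]), array([51.9, 46. ]), 8.0) 1196
21 [178.2  88.9] [ 0.5678 -0.0687  0.042 ]
18 [178.3 109. ] [ 0.542  -0.0706  0.042 ]
bed (array([ 470.7, -262.7]), array([118.9, 189.9]), 73.8)
housing (array([ 535.2, -281.9]), array([96.5, 27.8]), 73.3)
jaw (array([ 485.4, -267.3]), array([71.8, 38.3]), 73.8)
block (array([ 638.3, -175.3]), array([106.8,  55. ]), 13.2) 2408
```

View pics/c1.png

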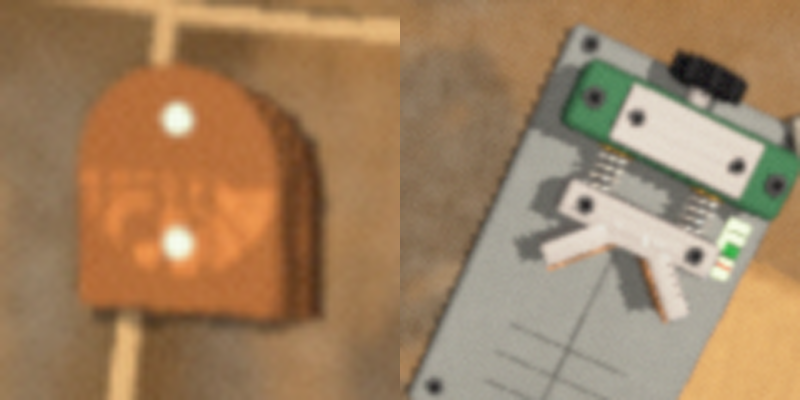

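The heel's origin is about (0.557,-0.0695) at yaw ~5°, with its round back pointing +x. The jig is at (0.471,-0.263) with yaw about -16.3°. The red awl is at about (0.659,-0.170), and the block's axis is at 13°. I'll move above the red awl and check.

```bash

python3 -m jog '[[0,1.5,0.34,-1,0,0,0.2],[0,3,0.7,-2,0,0,0.4],[0,4.5,1.04,-3,0,0,0.6],[0,6,1.4,-4,0,0,0.8],[0,7.52,1.72,-5,0,0,1]]'
python3 -m jog '[[0,0,0,0,0,0,0],[0,0,0,0,0,0,0],[0,0,0,0,0,0,0]]'
python3 - <<'E'
from h import *
im,P=cloud("wrist","pics/w2.png")
for l in ("awl_red","awl_dark","awl_yellow"):
    for r in bot.regions_of("wrist",l)[:1]:
        q=P[r["pixels"]]; q=q[~np.isnan(q[:,0])]
        print(l,round(r["conf"],2),r["point"],len(q),np.round(np.percentile(q,2,0),3),np.round(np.median(q,0),3),np.round(np.percentile(q,98,0),3))
        t=q[q[:,2]>np.percentile(q[:,2],98)-.004]; print(" top",t.mean(0).round(4))
b=(P[...,2]>.042)&(P[...,2]<.049)&(P[...,0]>.56)&(P[...,1]<-.1)&(P[...,1]>-.25)
print("block",rect(P[b]))
E
```

```text
time: 3.25
ee_pos: [0.6601, -0.1704, 0.2052]
tcp_rot: [-90.0, -0.0, -76.6]
wrist_force: [0.0, -0.4, 0.9]
opening: 0.0849
time: 3.55
ee_pos: [0.6584, -0.1713, 0.2076]
tcp_rot: [-89.9, -0.0, -76.7]
wrist_force: [-0.3, -0.4, -0.5]
opening: 0.0854
awl_red 0.89 [211.2, 276.6] 903 [ 0.653 -0.182  0.043] [ 0.666 -0.17   0.116] [ 0.673 -0.16   0.126]
 top [ 0.6614 -0.1727  0.1242]
awl_yellow 0.96 [141.9, 273.7] 875 [ 0.705 -0.172  0.044] [ 0.716 -0.156  0.145] [ 0.726 -0.146  0.149]
 top [ 0.7145 -0.156   0.1474]
block (array([ 639.4, -178. ]), array([199.9,  72.9]), 21.7)
```

View pics/w2.png

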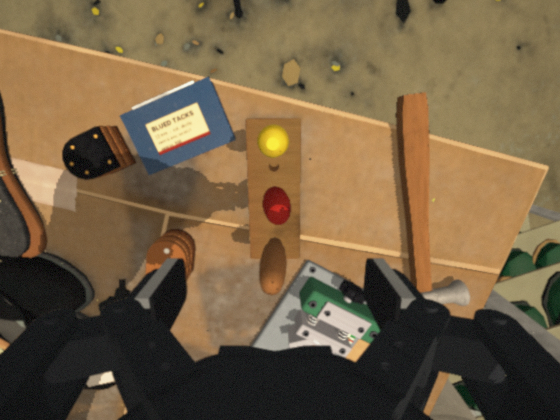

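The red handle sits at (277,205), centred between the fingers. I'll descend, grip and lift.

```bash

python3 -m jog '[[0,0.01,0,-1.3,0,0,0],[0,0.02,0,-2.6,0,0,0],[0,0.03,0,-3.9,0,0,0],[0,0.03,0,-5.18,0,0,0],[0,0.03,0,-5.18,0,0,0]]' 60
python3 -m jog '[[1,0,0,0,0,0,0],[1,0,0,0,0,0,0],[1,0,0,0,0,0,0],[1,0,0,0,0,0,0],[1,0,0,0,0,0,0]]' 60
python3 -m jog '[[1,0,0,0,0,0,0],[1,0,0,0,0,0,0],[1,0,0,0,0,0,0],[1,0,0,0,0,0,0]]' 60
```

```text
time: 4.25
ee_pos: [0.6569, -0.1707, 0.0727]
tcp_rot: [-90.3, 0.2, -76.7]
wrist_force: [-0.0, -1.0, 0.3]
opening: 0.0852
time: 4.75
ee_pos: [0.6601, -0.1713, 0.0782]
tcp_rot: [-89.9, -0.1, -76.7]
wrist_force: [-0.8, -0.4, 5.1]
opening: 0.0221
time: 5.15
ee_pos: [0.6601, -0.1713, 0.0782]
tcp_rot: [-89.9, -0.1, -76.7]
wrist_force: [-0.1, -0.3, 6.4]
opening: 0.0222
```

```bash

python3 -m jog '[[1,0,0,1.2,0,0,0],[1,0,0,2.4,0,0,0],[1,0,0,3.6,0,0,0],[1,0,0,4.5,0,0,0],[1,0,1.2,4.5,0,0,0]]'
python3 -m jog '[[1,-1,1.2,0,0,0,0],[1,-2,2.2,0,0,0,0],[1,-3,2.9,0,0,0,0],[1,-3.68,2.9,-1,0,0,0],[1,-3.68,2.9,-2.2,0,0,0]]'
python3 -m jog '[[1,0,0,0,0,0,0],[1,0,0,0,0,0,0],[1,0,0,0,0,0,0]]'
python3 - <<'E'
from h import *
ims=[]
for c in ("side","wrist","scene"):
    im,P=cloud(c,f"pics/{c}3.png"); 
    rs=bot.regions_of(c,"awl_red")
    for r in rs[:1]:
        q=P[r["pixels"]]; q=q[~np.isnan(q[:,0])]
        print(c,round(r["conf"],2),r["point"],len(q),np.round(np.percentile(q,2,0),3),np.round(np.median(q,0),3),np.round(np.percentile(q,98,0),3))
    pts=cv2.projectPoints(np.array([[.568,-.0685,.042],[.542,-.0705,.042]]),bot.camera_model(c)["rvec"],np.array(bot.camera_model(c)["tvec"]),cam_pose(c)[0],cam_pose(c)[1])[0].reshape(-1,2) if c!="wrist" else None
    if pts is not None:
        print(pts); u,v=pts[0].astype(int)
    else: u,v=276,330
    x0,y0=max(0,u-45),max(0,min(v-60,330)); ims.append(cv2.resize(im[y0:y0+90,x0:x0+90,::-1],(266,399),interpolation=cv2.INTER_CUBIC) if 0 else cv2.resize(im[y0:y0+90,x0:x0+90,::-1],(266,266),interpolation=cv2.INTER_CUBIC)); print(c,x0,y0)
cv2.imwrite("pics/c3.png",np.hstack(ims))
E
```

```text
time: 5.65
ee_pos: [0.6604, -0.1435, 0.193]
tcp_rot: [-89.7, -0.2, -76.8]
wrist_force: [0.3, 0.4, -0.7]
opening: 0.0223
time: 6.15
ee_pos: [0.5667, -0.0679, 0.1357]
tcp_rot: [-89.8, -0.1, -76.6]
wrist_force: [1.1, 0.3, -0.4]
opening: 0.0223
time: 6.45
ee_pos: [0.5683, -0.0687, 0.1359]
tcp_rot: [-89.9, -0.0, -76.7]
wrist_force: [-0.2, -1.2, 0.4]
opening: 0.0219
side 0.63 [154.8, 268.8] 277 [ 0.557 -0.081  0.085] [ 0.562 -0.075  0.133] [ 0.574 -0.065  0.181]
[[269.52372614 194.5026288 ]
 [259.36039071 196.79491072]]
side 224 134
wrist 0.71 [286.8, 275.0] 4798 [ 0.561 -0.078  0.08 ] [ 0.576 -0.067  0.169] [ 0.581 -0.057  0.183]
wrist 231 270
scene 0.64 [165.0, 231.6] 440 [ 0.555 -0.08   0.076] [ 0.56  -0.072  0.139] [ 0.57  -0.061  0.182]
[[237.62576291 204.421462  ]
 [232.02080585 209.32002749]]
scene 192 144
```

View pics/c3.png

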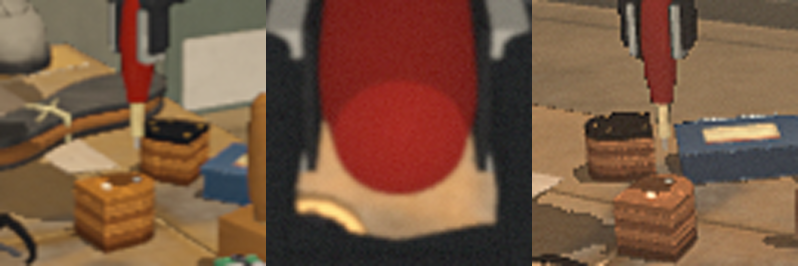

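The tip is about 1 px from the mark's column in both fixed views (side 270.7 vs 269.5, scene 236.7 vs 237.6), so it's aligned over the back mark. I'll lower it gently.

```bash

python3 -m jog '[[1,0,0,-0.4,0,0,0],[1,0,0,-0.8,0,0,0],[1,0,0,-0.9,0,0,0],[1,0,0,-0.95,0,0,0],[1,0,0,-0.95,0,0,0]]'
python3 -m jog '[[1,0,0,-0.05,0,0,0],[1,0,0,-0.05,0,0,0]]'
```

```text
time: 7.25
ee_pos: [0.5674, -0.0684, 0.1107]
tcp_rot: [-90.0, -0.0, -76.7]
wrist_force: [-0.2, 0.4, 5.6]
opening: 0.0221
time: 7.45
ee_pos: [0.5677, -0.0685, 0.1103]
tcp_rot: [-89.9, -0.0, -76.7]
wrist_force: [-0.8, 0.1, 9.1]
opening: 0.0224
```

```bash

python3 - <<'E'
from h import *
ims=[]
for c,(x0,y0) in {"side":(249,160),"scene":(212,170)}.items():
    im,P=cloud(c); ims.append(cv2.resize(im[y0:y0+50,x0:x0+50,::-1],(400,400),interpolation=cv2.INTER_CUBIC))
cv2.imwrite("pics/c4.png",np.hstack(ims))
E
```

```text
(no output)
```

View pics/c4.png

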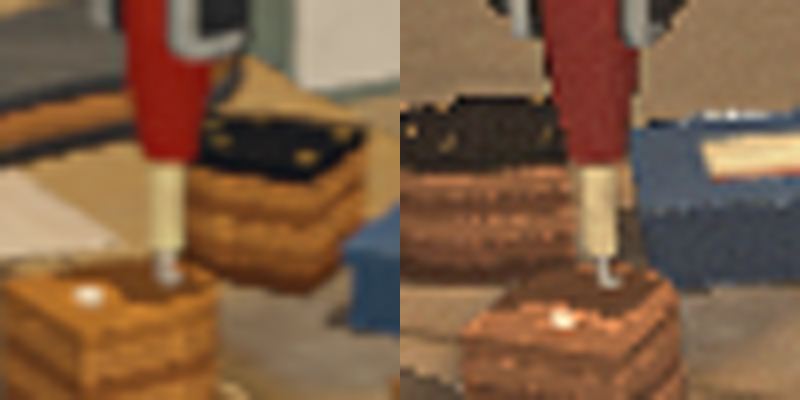

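The tip is on the back mark, perhaps 2 mm towards -x. I'll re-press with +2 mm for certainty, then prick the front mark.

```bash

python3 -m jog '[[1,0,0,0.4,0,0,0],[1,0.06,0,0.4,0,0,0],[1,0.06,0,0,0,0,0],[1,0.06,0,0,0,0,0],[1,0.06,0,0,0,0,0]]'
python3 -m jog '[[1,0,0,0.6,0,0,0],[1,-0.5,-0.04,0.6,0,0,0],[1,-1.03,-0.08,0.6,0,0,0],[1,-1.03,-0.08,0.3,0,0,0],[1,-1.03,-0.08,0,0,0,0]]'
python3 -m jog '[[1,0,0,0,0,0,0],[1,0,0,0,0,0,0],[1,0,0,0,0,0,0]]'
python3 - <<'E'
from h import *
ims=[]
for c,(x0,y0) in {"side":(239,160),"scene":(207,170)}.items():
    im,P=cloud(c); ims.append(cv2.resize(im[y0:y0+50,x0:x0+50,::-1],(400,400),interpolation=cv2.INTER_CUBIC))
cv2.imwrite("pics/c5.png",np.hstack(ims))
E
```

```text
time: 8.05
ee_pos: [0.5698, -0.0685, 0.1101]
tcp_rot: [-89.8, -0.0, -76.7]
wrist_force: [0.3, 1.3, 12.4]
opening: 0.0225
time: 8.55
ee_pos: [0.5439, -0.0706, 0.1097]
tcp_rot: [-89.9, -0.0, -76.7]
wrist_force: [-2.3, 1.1, 54.6]
opening: 0.0224
time: 8.85
ee_pos: [0.5442, -0.0705, 0.1102]
tcp_rot: [-89.9, -0.0, -76.7]
wrist_force: [-2.6, 0.0, 12.1]
opening: 0.0224
```

View pics/c5.png

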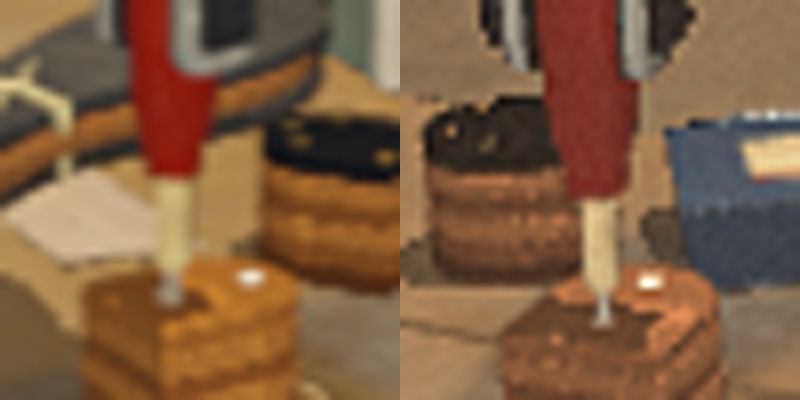

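The front mark is pricked: the tip sits on it in both views at 12 N. I'll retrace to the hole and stop just above it to settle.

```bash

python3 -m jog '[[1,0,0,1.1,0,0,0],[1,0,0,2.2,0,0,0],[1,1,0,3.2,0,0,0],[1,2.3,0,3.2,0,0,0],[1,3.6,-1,3.2,0,0,0]]'
python3 -m jog '[[1,1.05,-1,0,0,0,0],[1,1.05,-2,0,0,0,0],[1,1.05,-3.02,0,0,0,0],[1,1.05,-3.02,-1,0,0,0],[1,1.05,-3.02,-2.3,0,0,0]]'
python3 -m jog '[[1,0,0,0,0,0,0],[1,0,0,0,0,0,0],[1,0,0,0,0,0,0]]'
python3 -m jog '[[1,0,0,-0.4,0,0,0],[1,0,0,-0.8,0,0,0],[1,0,0,-1.0,0,0,0],[1,0,0,-1.0,0,0,0]]'
```

```text
time: 9.45
ee_pos: [0.6352, -0.0937, 0.1896]
tcp_rot: [-89.9, 0.0, -76.5]
wrist_force: [-0.1, 0.0, -0.5]
opening: 0.0224
time: 9.95
ee_pos: [0.6607, -0.1722, 0.131]
tcp_rot: [-89.9, -0.1, -76.7]
wrist_force: [-0.3, 0.4, -0.5]
opening: 0.0225
time: 10.25
ee_pos: [0.6602, -0.1709, 0.1334]
tcp_rot: [-89.9, -0.1, -76.6]
wrist_force: [-0.3, -0.2, -0.5]
opening: 0.0224
time: 10.65
ee_pos: [0.6589, -0.1708, 0.1054]
tcp_rot: [-90.1, 0.0, -76.7]
wrist_force: [0.7, -0.1, -1.0]
opening: 0.0218
```

```bash

python3 -m jog '[[1,0,0,-0.3,0,0,0],[1,0,0,-0.6,0,0,0],[1,0,0,-0.9,0,0,0],[1,0,0,-1.1,0,0,0],[1,0,0,-1.1,0,0,0]]'
python3 -m jog '[[1,0,0,-0.03,0,0,0],[1,0,0,-0.03,0,0,0]]'
```

```text
time: 11.15
ee_pos: [0.6593, -0.1709, 0.0786]
tcp_rot: [-90.0, 0.0, -76.7]
wrist_force: [-0.1, 0.2, 0.1]
opening: 0.0219
time: 11.35
ee_pos: [0.6594, -0.171, 0.0785]
tcp_rot: [-90.0, 0.0, -76.7]
wrist_force: [0.4, -0.2, -0.4]
opening: 0.022
```

```bash

python3 -m jog '[[0,0,0,0,0,0,0],[0,0,0,0,0,0,0],[0,0,0,0,0,0,0],[0,0,0,0,0,0,0],[0,0,0,0,0,0,0]]'
python3 -m jog '[[0,0,0,1.2,0,0,0],[0,0,0,2.4,0,0,0],[0,0,0,3.6,0,0,0],[0,0,0,4.86,0,0,0],[0,0,1,4.86,0,0,0]]'
python3 -m jog '[[0,-1.2,0.9,0,0,0,-0.4],[0,-2.4,1.8,0,0,0,-0.8],[0,-3.6,2.7,0,0,0,-1.2],[0,-4.72,3.04,0,0,0,-1.66],[0,-4.72,3.04,0,0,0,-1.66]]'
python3 -m jog '[[0,0,0,0,0,0,0],[0,0,0,0,0,0,0]]'
python3 - <<'E'
from h import *
im,P=cloud("wrist","pics/w6.png")
for l in ("heel","awl_red"):
  for r in bot.regions_of("wrist",l)[:1]:
    m=r["pixels"]; print(l,r["conf"],r["point"])
    if l=="heel":
      q=cen(P,m,.038,.046); print(rect(q),len(q))
      for n,c in whites(im,P,m): print(n,c,ray("wrist",[c],.042)[0].round(4))
    else:
      q=P[m]; print(np.nanpercentile(q,[2,50,98],axis=0).round(3))
cloud("side","pics/s6.png")
big=cv2.imread("pics/s6.png")[130:260,230:400]
cv2.imwrite("pics/c6.png",np.hstack([cv2.imread("pics/w6.png")[:,:,:][0:420,80:480],cv2.resize(big,(400,306))[0:306].repeat(1,0) if 0 else cv2.copyMakeBorder(cv2.resize(big,(400,306)),0,114,0,0,0)]))
E
```

```text
time: 11.85
ee_pos: [0.6595, -0.171, 0.0786]
tcp_rot: [-90.0, -0.0, -76.7]
wrist_force: [0.2, -0.1, 0.2]
opening: 0.0856
time: 12.35
ee_pos: [0.6606, -0.1482, 0.2051]
tcp_rot: [-89.7, -0.2, -76.8]
wrist_force: [1.2, -0.4, 0.2]
opening: 0.0853
time: 12.85
ee_pos: [0.5391, -0.0689, 0.2011]
tcp_rot: [-90.0, -0.0, -85.0]
wrist_force: [1.2, -0.1, 0.2]
opening: 0.086
time: 13.05
ee_pos: [0.5422, -0.0703, 0.2001]
tcp_rot: [-90.0, -0.0, -84.9]
wrist_force: [0.6, -0.1, 0.1]
opening: 0.0857
heel 0.65 [183.0, 275.8]
(array([553.4, -69.6]), array([52., 45.]), 4.2) 2018
39 [275.3 170.1] [ 0.5684 -0.0686  0.042 ]
37 [274.9 195.5] [ 0.5425 -0.0705  0.042 ]
awl_red 0.73 [76.9, 421.4]
[[ 0.648 -0.179  0.05 ]
 [ 0.657 -0.166  0.11 ]
 [ 0.669 -0.16   0.126]]
```

View pics/c6.png

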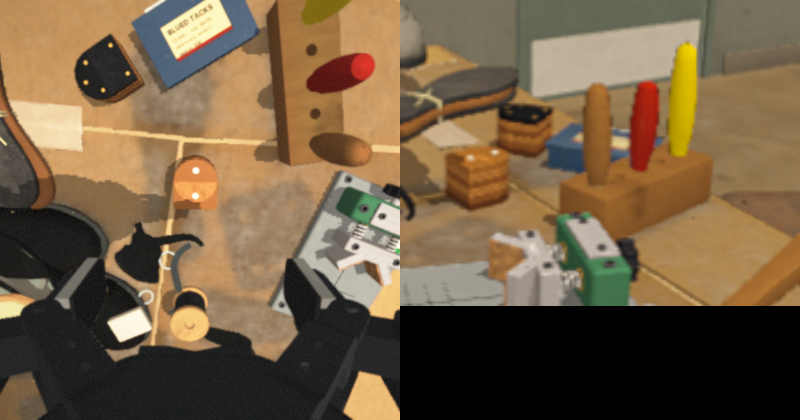

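The red awl is back standing in the block's middle hole (top at 0.126 m, as at the start). The heel's origin is (0.5574,-0.0694) at yaw 4.2°, so the TCP is already over the grasp point.

```bash

python3 -m jog '[[0,0,0,-1.6,0,0,-0.18],[0,0,0,-3.2,0,0,-0.18],[0,0,0,-4.8,0,0,-0.18],[0,0,0,-6.4,0,0,-0.18],[0,0,0,-7.4,0,0,-0.18]]' 80
python3 -m jog '[[0,0,0,-0.36,0,0,0],[0,0,0,-0.36,0,0,0],[1,0,0,-0.36,0,0,0],[1,0,0,-0.36,0,0,0],[1,0,0,-0.36,0,0,0]]' 80
python3 -m jog '[[1,0,0,0,0,0,0],[1,0,0,0,0,0,0],[1,0,0,0,0,0,0]]' 80
```

```text
time: 13.75
ee_pos: [0.5402, -0.07, 0.0116]
tcp_rot: [-90.2, 0.0, -85.9]
wrist_force: [0.4, 0.1, 0.5]
opening: 0.0855
time: 14.25
ee_pos: [0.5425, -0.0702, 0.0078]
tcp_rot: [-89.9, -0.0, -85.9]
wrist_force: [-7.8, 1.2, 13.4]
opening: 0.045
time: 14.55
ee_pos: [0.5426, -0.0702, 0.0078]
tcp_rot: [-89.8, -0.0, -85.9]
wrist_force: [-0.2, -0.7, 5.5]
opening: 0.0453
```

```bash

python3 -m jog '[[1,0,0,1,0,0,0],[1,0,0,2,0,0,0],[1,0,0,2.8,0,0,0],[1,-0.8,-1.2,2.8,0,0,-0.8],[1,-1.6,-2.4,2.8,0,0,-1.6]]'
python3 -m jog '[[1,-0.8,-1.2,0,0,0,-0.8],[1,-1.6,-2.4,0,0,0,-1.6],[1,-2.4,-3.6,0,0,0,-2.4],[1,-3,-4.8,0,0,0,-2.48],[1,-3,-4.8,0,0,0,-2.48]]'
python3 -m jog '[[1,0,0,0,0,0,0],[1,0,0,0,0,0,0],[1,0,0,0,0,0,0]]'
python3 - <<'E'
from h import *
im,P=cloud("wrist","pics/w7.png")
for r in bot.regions_of("wrist","heel")[:1]:
    m=r["pixels"]; print(r["conf"],r["point"]); print(whites(im,P,m)); 
    zt=bot.get_obs()["ee_pos"][2]-.0078+.042
    for n,c in whites(im,P,m): print(ray("wrist",[c],zt)[0].round(4))
    q=cen(P,m,zt-.006,zt+.006); print(rect(q),len(q))
for l in ("jaw","jig"):
  for r in bot.regions_of("wrist",l)[:1]:
    m=r["pixels"]; print(l,r["conf"])
    q=cen(P,m,.043,.050); print("jaw",rect(q),len(q))
    q=cen(P,m,.050,.056); print("housing",rect(q),len(q))
    q=cen(P,m,.008,.016); print("bed",rect(q),len(q))
E
```

```text
time: 15.05
ee_pos: [0.5018, -0.1303, 0.0774]
tcp_rot: [-89.9, -0.0, -93.9]
wrist_force: [-0.6, -0.4, -0.4]
opening: 0.0452
time: 15.55
ee_pos: [0.4251, -0.2527, 0.0768]
tcp_rot: [-89.9, -0.1, -106.5]
wrist_force: [0.5, 0.7, -0.4]
opening: 0.045
time: 15.85
ee_pos: [0.4269, -0.2493, 0.0762]
tcp_rot: [-90.0, 0.0, -106.2]
wrist_force: [-0.6, 0.8, -0.4]
opening: 0.0449
0.67 [267.0, 275.6]
[(np.int32(18), array([299.5, 195.8])), (np.int32(7), array([320. , 223.7])), (np.int32(3), array([322.3, 229. ])), (np.int32(202), array([274.9, 241.4])), (np.int32(4), array([325.2, 235.5])), (np.int32(11), array([328. , 244.7])), (np.int32(151), array([274.7, 300.7]))]
[ 0.467  -0.2702  0.1102]
[ 0.4545 -0.2748  0.1102]
[ 0.4523 -0.2751  0.1102]
[ 0.4524 -0.2566  0.1102]
[ 0.4494 -0.2756  0.1102]
[ 0.4455 -0.2757  0.1102]
[ 0.4278 -0.2494  0.1102]
(array([ 437.9, -252.2]), array([45.5, 52.7]), 74.0) 11885
jaw 0.63
jaw (array([ 485.2, -267.6]), array([71.6, 39.1]), 73.9) 5918
housing (array([0., 0.]), array([0., 0.]), 0.0) 0
bed (array([ 492.5, -274.2]), array([89.6, 48.6]), 85.8) 47
jig 0.85
jaw (array([ 507.5, -273.8]), array([100.6,  86.8]), 73.8) 9309
housing (array([ 534.7, -281.5]), array([97. , 27.9]), 74.1) 8955
bed (array([ 473.9, -264.1]), array([119.7, 161.8]), 73.7) 18158
```

View pics/w7.png

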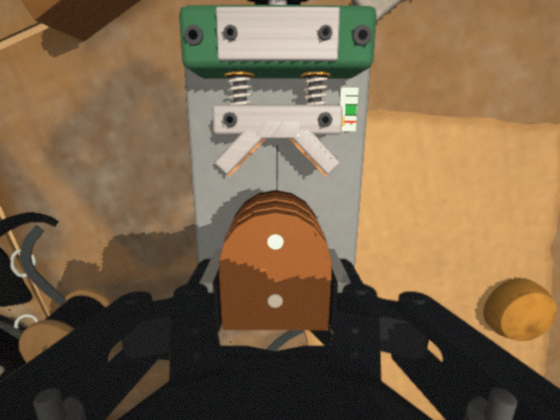

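The marks put the heel's origin at (0.4418,-0.2535), yaw -16.3°. That's 22 mm before the V seat and about 1.2 mm left of its centre line. The jaw is at (277,122) and the pointer at (349,122) is at zero. I'll correct and set it on the bed.

```bash

python3 -m jog '[[1,-0.01,-0.045,-0.8,0,0,0],[1,-0.01,-0.045,-1.6,0,0,0],[1,-0.01,-0.045,-2.0,0,0,0],[1,-0.01,-0.045,-2.15,0,0,0],[1,-0.01,-0.045,-2.15,0,0,0]]'
python3 -m jog '[[1,0,0,-0.08,0,0,0],[1,0,0,-0.08,0,0,0],[1,0,0,-0.08,0,0,0]]'
```

```text
time: 16.55
ee_pos: [0.4262, -0.251, 0.0222]
tcp_rot: [-90.0, 0.0, -106.2]
wrist_force: [0.5, 0.0, -0.3]
opening: 0.0448
time: 16.85
ee_pos: [0.4265, -0.2513, 0.0208]
tcp_rot: [-90.0, -0.0, -106.3]
wrist_force: [0.0, 1.4, -1.2]
opening: 0.0452
```

```bash

python3 -m jog '[[1,0,0,-0.03,0,0,0],[1,0,0,-0.03,0,0,0],[1,0,0,-0.03,0,0,0]]'
python3 -m jog '[[1,0,0,-0.03,0,0,0],[1,0,0,-0.03,0,0,0],[1,0,0,-0.03,0,0,0]]'
```

```text
time: 17.15
ee_pos: [0.4264, -0.2513, 0.0198]
tcp_rot: [-90.0, -0.0, -106.3]
wrist_force: [-0.4, 1.0, 1.1]
opening: 0.0452
time: 17.45
ee_pos: [0.4264, -0.2513, 0.0198]
tcp_rot: [-89.9, -0.0, -106.3]
wrist_force: [-3.5, 1.3, 9.4]
opening: 0.0447
```

The heel is on the bed. Now I'll push into the V along (0.96,-0.28) and watch the force.

```bash

python3 -m jog '[[1,0.25,-0.073,0.015,0,0,0],[1,0.5,-0.145,0.015,0,0,0],[1,0.75,-0.218,0.015,0,0,0],[1,0.82,-0.238,0.015,0,0,0],[1,0.82,-0.238,0.015,0,0,0]]'
python3 -m jog '[[1,0.1,-0.029,0,0,0,0],[1,0.1,-0.029,0,0,0,0],[1,0.1,-0.029,0,0,0,0]]'
python3 -m jog '[[1,0.08,-0.023,0,0,0,0],[1,0.08,-0.023,0,0,0,0],[1,0.08,-0.023,0,0,0,0]]'
```

```text
time: 17.95
ee_pos: [0.4462, -0.257, 0.0198]
tcp_rot: [-90.1, -0.0, -106.3]
wrist_force: [-7.1, 1.7, 10.6]
opening: 0.0448
time: 18.25
ee_pos: [0.4478, -0.2574, 0.0199]
tcp_rot: [-90.2, -0.0, -106.3]
wrist_force: [-12.4, 4.5, 14.3]
opening: 0.0448
time: 18.55
ee_pos: [0.4493, -0.2577, 0.0199]
tcp_rot: [-90.2, 0.0, -106.3]
wrist_force: [-15.0, 6.7, 17.0]
opening: 0.045
```

```bash

python3 -m jog '[[1,0.06,-0.017,0.02,0,0,0],[1,0.06,-0.017,0.02,0,0,0],[1,0.06,-0.017,0.02,0,0,0]]'
cat > chk.py <<'E'
from h import *
import sys
im,P=cloud("wrist",sys.argv[1])
m=bot.regions_of("wrist","heel")[0]["pixels"]
zt=.054
for n,c in whites(im,P,m):
    if n>60: print("mark",ray("wrist",[c],zt)[0].round(4))
q=cen(P,m,.048,.060); 
A=np.c_[q[:,:2],np.ones(len(q))]; s=np.linalg.lstsq(A,q[:,2],rcond=None)[0]; print("heel top z",np.median(q[:,2]).round(4),"slopes",s[:2].round(3))
jm=bot.regions_of("wrist","jaw")[0]["pixels"]
print("jaw",rect(cen(P,jm,.042,.050)))
E
python3 chk.py pics/w8.png
```

```text
time: 18.85
ee_pos: [0.4506, -0.2579, 0.0199]
tcp_rot: [-90.3, 0.0, -106.3]
wrist_force: [-14.5, 6.5, 14.0]
opening: 0.0452
mark [ 0.4762 -0.2653  0.054 ]
mark [ 0.4515 -0.258   0.054 ]
heel top z 0.0523 slopes [-0.009  0.003]
jaw (array([ 489.3, -268.7]), array([72.2, 39.8]), 74.0)
```

View pics/w8.png

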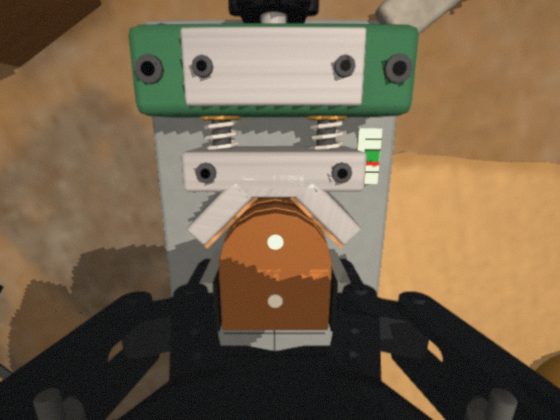

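The heel is seated in the V, within 0.5 mm of the centre line. The jaw is about 4.2 mm in and the pointer is at the lower edge of the green at (372,163). I'll push about 3 mm more.

```bash

python3 -m jog '[[1,0.06,-0.017,0.01,0,0,0],[1,0.06,-0.017,0.01,0,0,0],[1,0.125,-0.036,0.02,0,0,0],[1,0.125,-0.036,0.02,0,0,0],[1,0.125,-0.036,0.02,0,0,0]]'
python3 -m jog '[[1,0,0,0,0,0,0],[1,0,0,0,0,0,0],[1,0,0,0,0,0,0],[1,0,0,0,0,0,0],[1,0,0,0,0,0,0]]'
python3 chk.py pics/w9.png
python3 - <<'E'
from h import *
cloud("side","pics/s9.png"); a=cv2.imread("pics/s9.png")[130:280,220:400]
w=cv2.imread("pics/w9.png")[90:330,160:440]
cv2.imwrite("pics/c9.png",np.hstack([cv2.resize(w,(396,340)),cv2.resize(a,(400,340))]))
E
```

```text
time: 19.5
ee_pos: [0.4531, -0.2583, 0.02]
tcp_rot: [-90.4, 0.1, -106.3]
wrist_force: [-16.9, 9.0, 13.1]
opening: 0.0452
time: 20.0
ee_pos: [0.4531, -0.2583, 0.02]
tcp_rot: [-90.4, 0.1, -106.3]
wrist_force: [-16.8, 8.1, 13.8]
opening: 0.0451
mark [ 0.4787 -0.2658  0.054 ]
mark [ 0.454  -0.2585  0.054 ]
heel top z 0.0523 slopes [-0.011  0.004]
jaw (array([ 491.3, -269.3]), array([72. , 39.8]), 74.1)
```

View pics/c9.png

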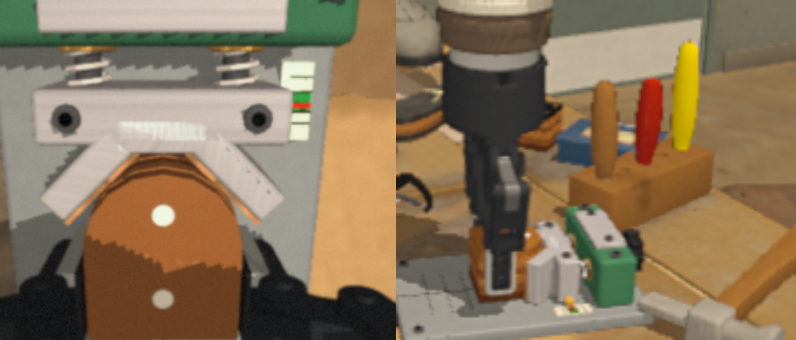

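The pointer is inside the green and the jaw is about 6.3 mm in. The heel is centred, flat and steady, and the red awl is standing in the block. Handing in.

```bash
python3 -c "
from workcell import bot
bot.job_done(); o=bot.get_obs(); print(o['time'],o['wrist_force'],o['opening'])"
```

```text
the job is handed in; nothing more can be done
the job is handed in; nothing more can be done
```

I pricked both nail marks with the red awl, back first, then front, and stood the awl back in its middle hole. The heel is now seated in the V with the jaw pressed into the green, and I handed the job in with the gripper still holding it. No verdict was reported.

**Last checks**
- **Jaw:** it is about 6.3 mm in by jaw displacement in the wrist picture, and the pointer shows inside the green field. The jaw was never near its end.
- **Heel in the V:** within 0.5 mm of the centre line, square within about 0.5° and tilted about 0.01 rad. The TCP reading did not change over the last 0.5 s.
- **Push:** the wrist reads about 18 N along the jig. The spring alone should give about 11.5 N, and I put the rest down to friction on the bed (about 14 N of downforce).
- **Awl and bystanders:** the red awl stands upright in the block, released. Nothing looked moved in the last side picture, but I didn't measure each bystander.

**What disagreed or was off**
- **First prick:** the first press on the back mark looked about 2 mm off, so I pressed it again with a correction before going on.
- **Second prick:** the descent onto the front mark briefly peaked at 55 N at the wrist, below the 120 N limit, and settled to 12 N.
- **Heel height:** depth puts the heel's top 1.7 mm lower than expected. I took this as camera calibration error, since the heel is resting on the bed.

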